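# Seat a board specimen in the hand press

## Robot

A 7-joint arm with a two-finger parallel gripper is mounted at the origin on the work surface. World frame = base frame: x ahead of the robot, y to its left, z up, the work surface at z = 0. Lengths are in m, angles in rad, forces in N, time in s.
With the tool pointing down it reaches from about 0.425 to 0.875 m from the base axis. Payload 4.7 kg.
Tool frame: the origin (TCP) lies between the finger pads; the fingertips stand 8 mm ahead of it and the grasp point (between the pads) lies 11 mm behind it; z points along the fingers, y is the line along which they close (so a half turn about z gives the same grasp; the last joint's range is limited). The gripper opens to 85 mm and grips with 20 to 120 N. Pads are 22 mm wide; open, the fingers measure 114 mm over their backs; the gripper's body (76 mm by 85 mm) begins 54 mm behind the grasp point. The pads swing forward as they close: fully open they stand 13 mm farther back than shut.
Start: joints at [-1.146, 0.321, -0.07, 1.45, 0.023, 1.371, -0.057], TCP at [0.26, 0.596, 0.201] pointing down, gripper open.
Joint ranges: [-2.86, 2.86], [-0.3, 2.09], [-1.38, 1.24], [0.06, 2.45], [-1.56, 4.7], [0.09, 2.05], [-2.69, 2.69]. Speed limits (rad/s): [2.57, 2.57, 3.14, 3.14, 3.14, 3.14, 3.14].

## Interface

Orientations are given as a unit quaternion [w, x, y, z].
In Python, from workcell import ctrl, viewer, hand_in gives the robot as it stands.
- The arm moves only by the tool arm_command, never from a script. Its argument "series" is a list of rows, each a list of 5 numbers: the shift along the tool's x, y, z in mm, then the turn about the tool's z in degrees, then the closure, from 0 (fully open) to 1 (shut). In form: [[x, y, z, roll, grip], ...]. A call has 1 to 20 rows; each row is the pose to reach, as a shift and turn from the pose commanded when the call began, along the tool's axes at that moment; what a row does not reach only later rows make up. A row lasts 1/12 s, in which the tool goes at most 41.7 mm and 7.16 degrees, less where a joint would pass 70% of its speed; a pose out of reach is approached as far as the arm can. A call with a gripper value outside its range is refused whole. The fingers move at their own pace and stop on an object; "squeeze" is the grip in N (left out, the last holds). Time passes only in rows, so rows that repeat a pose let the fingers close. It gives the time, the measured TCP pose, the force, the opening and the grip force at its end, in the units of the state.
- ctrl.read_state(): the state, without advancing time (a new reading comes with each control period).
- viewer.get_image(name): name is "side" or "top"; returns (picture, depth): 384x512x3 uint8, blue, green, red; 384x512 float32, m along the optical axis (not along the pixel's ray), 0 where there is no reading.
- viewer.camera_info(name): a dict with "fx", "fy", "cx", "cy" (pixels), "R" (3x3) and "t" (3): a world point X has camera coordinates R X + t. Camera axes: x right, y down, z forward; pixel columns grow to the right and rows downward; lengths in m; the calibration is good to about 2 mm. A picture is of the moment at which its call begins. camera_info takes no time and is no camera call.
- hand_in(): hands the job in; it is judged then, once.
The state is a dict: "clock": time; "q": joint angles; "dq": joint speeds; "joint_efforts": joint torques, N m; "eef_pos": TCP position; "eef_rot": TCP orientation; "ft_force": force on the tool from outside, world axes, zero at the start; "torque": the same for the moment, N m; "width": opening from 0.0 (shut) to 1.0 (fully open); "grip_force": force on a finger pad.
Only numpy, scipy, OpenCV 4.12 (cv2) and the standard library are available. Lean on these libraries where they do the work, as an engineer would, in place of code of your own. Each camera call takes 0.05 s, during which the arm holds its last target. There are 200 camera calls.

## Task

Two small hand presses stand on the bench. On the one with the sliding specimen tray, push the open tray fully home, and only then press the black knob on top straight down through its soft first stop to the stiff second stop, hold it there for about a second and let it spring all the way back up. Leave the tray home, and do not work the knob of the other press, the one without a tray.

Things in the scene. Friction and masses are not known exactly. Their poses are not given: they have to be found in the camera images.
- press: Hand press with the tray, fixed: grey-green base 170 (x) x 110 (y) x 30 mm, two rear posts, head over the tray (x -35 to 80, y -55 to 55, z 105 to 135 mm). Origin on the bench under the knob's axis; z up, +x from the tray's front to the rear: the tray comes out along -x, goes home along +x. On the left or right of the bench, tray towards the robot, turned up to 0.3 rad.
- press_knob_top (a point): Centre of the flat top of its black round knob, 46 mm across, 190 mm above the bench at rest; slides straight down, springs back. First 14 mm soft, 2 to 5 N, then a first stop that gives only above 7 N; then 8 mm more, rising to 13 N, to the hard second stop (top at 168 mm). Pushing with 5 or 6 N stays at the first stop.
- tray_front (a point): Middle of the outer (-x) face of the tray's aluminium front plate (80 mm wide in y, 10 thick, 17 to 75 mm above the bench), 55 mm up. Home: x = -110, y = 0 mm of press, at a stop; starts 30 to 50 mm further out. Slides with 2 N friction, stays where left. The head begins 65 mm behind the plate when home: lay a wide gripper across (long side along y).
- plain_knob_top (a point): Centre of the top of the same knob, 190 mm up, on the other hand press: same green frame but a fixed round steel anvil and no tray. Not to be pressed.

How it is judged:
On the way, in this order (a step that is already met when the one before it is completed fails the run):
1. the tray is pushed home (within 10 mm) with the knob still up (x of tray_front in the frame of press above -0.12 m and z of press_knob_top in the frame of press above 0.184 m), for 0.1 s.
2. the knob is pressed to the second stop (at least 18 of 22 mm down) and held 0.4 s, the tray home (z of press_knob_top in the frame of press below 0.172 m and x of tray_front in the frame of press above -0.12 m), for 0.4 s.
At the end, for the whole second after the job is handed in: The tray is home within 10 mm, the knob of that press is back up within 3 mm of its rest height, and the other press's knob stands at its rest height within 4 mm (x of tray_front in the frame of press above -0.12 m and z of press_knob_top in the frame of press above 0.187 m and distance of plain_knob_top from where it was at the start of the episode below 0.004 m); the robot touches nothing.
It fails at once if the other press's knob is pushed more than 6 mm (distance of plain_knob_top from where it was at the start of the episode above 0.006 m).
It fails at once if the knob is pressed more than 6 mm with the tray more than 14 mm out (z of press_knob_top in the frame of press below 0.184 m and x of tray_front in the frame of press below -0.124 m).
It also fails if it takes over 48 s, if anything falls off the work surface, if the arm or the gripper's body presses on something with over 40 N, if the wrist force passes 120 N, or if a joint passes its speed limit or range.

## Working session

There is one attempt and no reset: what is moved stays moved. The work goes in short steps, Python scripts to look and compute and a tool call to move; the robot and the scene stay as the last step left them, time stands still between calls to the robot, and variables do not carry over. Pictures are saved under pics/ and viewed, at most 10 in all, crops included, and the job is handed in when it is done.

Besides the shell and the picture viewer there is one more tool, called after "Emit:" as a command line: name --pt "numbers of a row" for each row, then --argument value for the rest. arm_command: Moves the arm, as the interface text tells. Its arguments: {"type":"object","properties":{"series":{"type":"array","items":{"type":"array","items":{"type":"number"}}},"squeeze":{"type":"number"}},"required":["series"]}

```bash
mkdir -p pics
python3 - <<'E'
from workcell import ctrl, viewer
import cv2, numpy as np
s=ctrl.read_state(); print(s['clock'],s['eef_pos'],s['eef_rot'],s['width'])
for n in('top','side'):
    p,d=viewer.get_image(n); cv2.imwrite(f'pics/{n}0.png',p); np.save(f'pics/{n}0.npy',d)
    c=viewer.camera_info(n); print(n,c)
E
```

```text
0.0 [0.25936537 0.59533056 0.19999344] [-1.62423578e-04  2.03959609e-01  9.78978795e-01 -9.85059406e-04] 1.0036276675060627
top {'fx': 434.52755560239456, 'fy': 434.52755560239456, 'cx': 261.4899774968448, 'cy': 196.59003328723583, 'R': array([[ 0.02252668, -0.99954393,  0.02011166],
       [-0.98917866, -0.02520125, -0.14453537],
       [ 0.14497629, -0.01663812, -0.98929523]]), 't': array([-0.03018022,  0.59131837,  1.10994257])}
side {'fx': 479.6587822537892, 'fy': 479.6587822537892, 'cx': 258.2179133988197, 'cy': 193.1449680489895, 'R': array([[-0.97646577, -0.21526193,  0.01330037],
       [-0.1464364 ,  0.61645969, -0.77364968],
       [ 0.15833818, -0.75739009, -0.63347397]]), 't': array([0.55008098, 0.19736002, 1.04348196])}
```

View pics/top0.png

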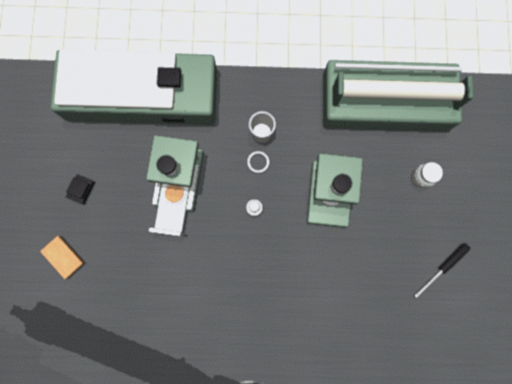

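View pics/side0.png

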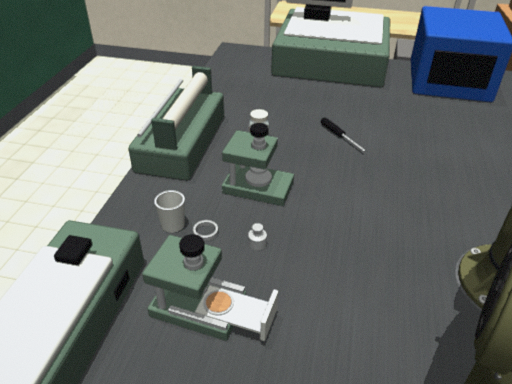

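The tray press is on the left: its knob is at (167,165) in top and (192,243) in side, with the tray plate near (166,232) in top. The plain press, with the anvil, has its knob at (342,184) in top.

```bash
cat > h.py <<'E'
import cv2, numpy as np
from workcell import ctrl, viewer
def ray(n,uv,z):
    c=viewer.camera_info(n); R,t=c['R'],c['t']; o=-R.T@t
    d=R.T@np.array([(uv[0]-c['cx'])/c['fx'],(uv[1]-c['cy'])/c['fy'],1]); return o+d*(z-o[2])/d[2]
def cloud(n,D):
    c=viewer.camera_info(n); v,u=np.indices(D.shape)
    X=np.stack([(u-c['cx'])/c['fx']*D,(v-c['cy'])/c['fy']*D,D],-1)-c['t']
    return X@c['R']
def blob(m,near):
    n,l,s,c=cv2.connectedComponentsWithStats(m.astype(np.uint8))
    k=min([i for i in range(1,n) if s[i,4]>8],key=lambda i:np.hypot(*(c[i]-near))); return l==k,c[k],s[k]
E
python3 - <<'E'
from h import *
for n,kn in(('top',(167,165)),('side',(192,243))):
    p=cv2.imread(f'pics/{n}0.png'); D=np.load(f'pics/{n}0.npy'); W=cloud(n,D); hsv=cv2.cvtColor(p,cv2.COLOR_BGR2HSV)
    m,c,s=blob((W[...,2]>.182)&(W[...,2]<.2)&(hsv[...,2]<70),kn); print(n,'knob',c,s,ray(n,c,.19),np.median(W[m],0))
    k=ray(n,c,.19); near=np.hypot(W[...,0]-k[0],W[...,1]-k[1])<.22
    hd=near&(abs(W[...,2]-.135)<.006); m,c,s=blob(cv2.morphologyEx(hd.astype(np.uint8),cv2.MORPH_CLOSE,np.ones((3,3))),kn)
    P=W[m][:,:2].astype(np.float32); r=cv2.minAreaRect(P); print('head',r,len(P))
    pl=near&(abs(W[...,2]-.075)<.006)&(hsv[...,2]>150)&(W[...,0]<k[0]-.06)
    v,u=np.nonzero(pl); print('plate',len(u),u.min(),u.max(),v.min(),v.max())
    P=W[pl][:,:2].astype(np.float32); print(cv2.minAreaRect(P),np.median(P,0))
p=cv2.imread('pics/top0.png')[120:250,120:220]; cv2.imwrite('pics/c.png',cv2.resize(p,None,fx=4.5,fy=4.5,interpolation=cv2.INTER_CUBIC))
E
```

```text
top knob [166.1877551 164.4122449] [157 156  20  19 245] [0.64038588 0.20996986 0.19      ] [0.6410498  0.210281   0.19048526]
head ((0.5956570506095886, 0.11394385993480682), (0.37961310148239136, 0.14790277183055878), 54.21816635131836) 1712
plate 128 149 180 228 235
((0.4922517240047455, 0.22941064834594727), (0.0801919549703598, 0.010081928223371506), 83.1983413696289) [0.49209616 0.22731274]
side knob [191.43478261 244.40338164] [179 234  26  21 414] [0.64002253 0.21914964 0.19      ] [0.64036383 0.21927231 0.1899452 ]
head ((0.5776956081390381, 0.47649481892585754), (0.144776850938797, 0.7000123858451843), 17.977758407592773) 2196
plate 173 261 277 290 323
((0.49199235439300537, 0.23220378160476685), (0.08055128902196884, 0.009734672494232655), 83.10765075683594) [0.49185684 0.23459262]
```

View pics/c.png

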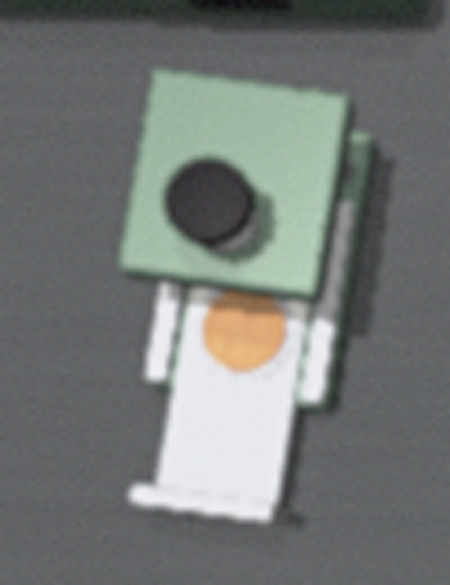

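Emit:
arm_command --pt "-325 -252 0 -16.7 1" --pt "-325 -252 0 -16.7 1" --pt "-325 -252 0 -16.7 1" --pt "-325 -252 0 -16.7 1" --pt "-325 -252 0 -16.7 1" --pt "-325 -252 0 -16.7 1" --pt "-325 -252 0 -16.7 1" --pt "-325 -252 0 -16.7 1" --pt "-325 -252 0 -16.7 1" --pt "-325 -252 0 -16.7 1" --pt "-325 -252 0 -16.7 1" --pt "-325 -252 0 -16.7 1" --pt "-325 -252 0 -16.7 1" --pt "-325 -252 0 -16.7 1" --pt "-325 -252 0 -16.7 1"

```text
clock: 1.35
eef_pos: [0.456, 0.2367, 0.2009]
eef_rot: [-0.0, 0.058, 0.998, -0.0]
ft_force: [-0.2, -0.0, -0.6]
width: 0.004
grip_force: 0.0
```

```bash
cat > st.py <<'E'
from h import *
from scipy.spatial.transform import Rotation as Ro
s=ctrl.read_state(); R=Ro.from_quat(s['eef_rot'],scalar_first=True)
k=np.array([.640,.2125]); ex=np.array([.993,-.118]); ey=np.array([.118,.993])
e=s['eef_pos']; M=R.as_matrix()
print('t',s['clock'],'eef',np.round(e,4),'press xy',np.round([(e[:2]-k)@ex,(e[:2]-k)@ey],4),'F',np.round(s['ft_force'],1),'w',s['width'])
print('tool axes x,y in press:',np.round([M[:2,0]@ex,M[:2,0]@ey,M[:2,1]@ex,M[:2,1]@ey],3),'z',M[:,2].round(3))
E
python3 st.py
```

```text
t 1.35 eef [0.456  0.2367 0.2009] press xy [-0.1855  0.0023] F [-0.2 -0.  -0.6] w 0.0035092121513054476
tool axes x,y in press: [-1.    -0.002 -0.002  1.   ] z [-0.  0. -1.]
```

Emit:
arm_command --pt "0 -2 40 0 1" --pt "0 -2 80 0 1" --pt "0 -2 120 0 1" --pt "0 -2 146 0 1" --pt "0 -2 146 0 1" --pt "0 -2 146 0 1" --pt "0 -2 146 0 1"

```text
clock: 1.93
eef_pos: [0.4578, 0.2345, 0.057]
eef_rot: [0.001, 0.059, 0.998, 0.001]
ft_force: [0.4, 0.6, 0.7]
width: -0.004
grip_force: 0.0
```

```bash
python3 - <<'E'
from h import *
p,_=viewer.get_image('side'); cv2.imwrite('pics/s1.png',cv2.resize(p[180:384,100:400],None,fx=2.5,fy=2.5))
E
python3 st.py
```

```text
t 1.9833 eef [0.4584 0.2346 0.0576] press xy [-0.183   0.0006] F [-0.1  0.5  0.3] w -0.0014574448312025562
tool axes x,y in press: [-1.  0.  0.  1.] z [ 0.004  0.002 -1.   ]
```

View pics/s1.png

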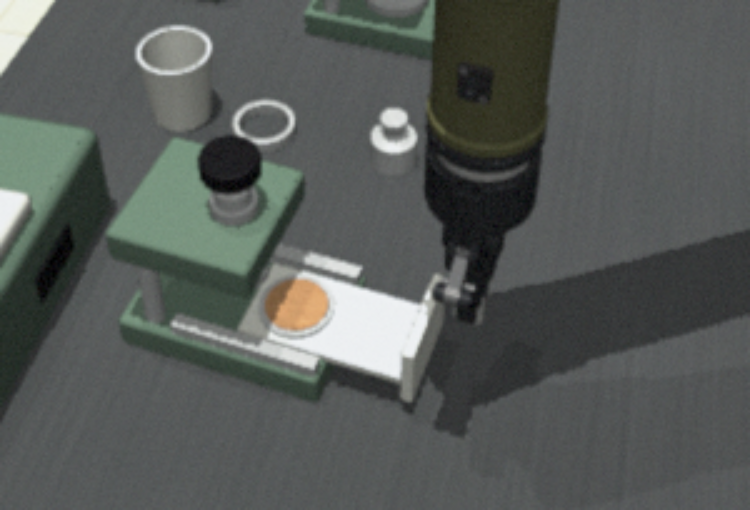

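The shut fingers stand in front of the plate, around crop (465,295). I'll push gently now.

Emit:
arm_command --pt "-8 0 0 0 1" --pt "-16 0 0 0 1" --pt "-22 0 0 0 1" --pt "-28 0 0 0 1" --pt "-34 0 0 0 1" --pt "-40 0 0 0 1" --pt "-46 0 0 0 1" --pt "-50 0 0 0 1" --pt "-54 0 0 0 1" --pt "-56 0 0 0 1" --pt "-56 0 0 0 1" --pt "-56 0 0 0 1"

```text
clock: 2.98
eef_pos: [0.5121, 0.2265, 0.055]
eef_rot: [-0.0, 0.06, 0.998, -0.0]
ft_force: [-0.4, -0.2, -0.1]
width: 0.003
grip_force: 0.0
```

```bash
python3 st.py
```

```text
t 2.9833 eef [0.5121 0.2265 0.055 ] press xy [-0.1286 -0.0012] F [-0.4 -0.2 -0.1] w 0.003197634289381163
tool axes x,y in press: [-1.     0.001  0.001  1.   ] z [-0. -0. -1.]
```

Emit:
arm_command --pt "-2 0 0 0 1" --pt "-4 0 0 0 1" --pt "-6 0 0 0 1" --pt "-7 0 0 0 1" --pt "-7 0 0 0 1"

```text
clock: 3.4
eef_pos: [0.5196, 0.2255, 0.0552]
eef_rot: [0.0, 0.06, 0.998, 0.0]
ft_force: [-0.3, 0.7, 0.1]
width: 0.004
grip_force: 0.0
```

```bash
python3 - <<'E'
from h import *
p,_=viewer.get_image('side'); cv2.imwrite('pics/s2.png',cv2.resize(p[180:384,100:400],None,fx=2.5,fy=2.5))
E
python3 st.py
```

```text
t 3.45 eef [0.5194 0.2256 0.0552] press xy [-0.1213 -0.0013] F [ 1.   0.1 -0.3] w -0.0014918102728891667
tool axes x,y in press: [-1.     0.001  0.001  1.   ] z [ 0.  0. -1.]
```

View pics/s2.png

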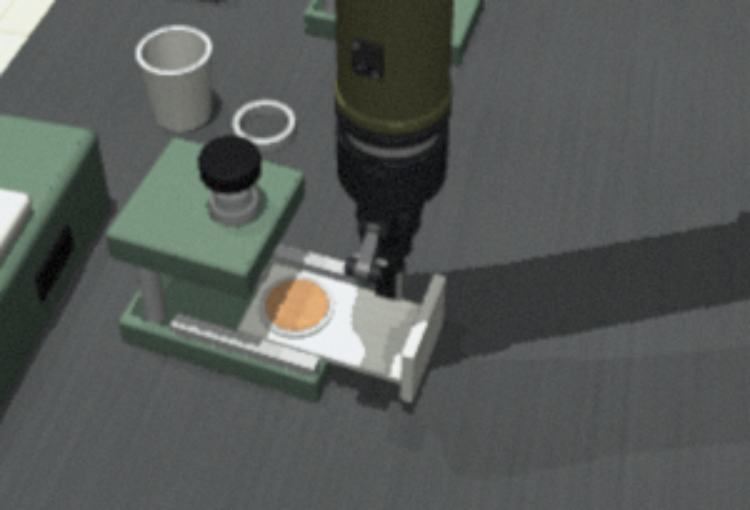

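The plate did not move: the fingers seem to be past it, around crop (390,290), with no contact force. I'll check where the tip projects.

Run:
```python
from h import *
def proj(n,X):
    c=viewer.camera_info(n); x=c['R']@np.array(X)+c['t']; return np.array([c['fx']*x[0]/x[2]+c['cx'],c['fy']*x[1]/x[2]+c['cy']])
e=ctrl.read_state()['eef_pos']
for dz in(0,-.008,.05): 
    q=proj('side',e+[0,0,dz]); print('side',q,'crop',(q-[100,180])*2.5,'top',proj('top',e+[0,0,dz]))
p,D=viewer.get_image('side'); W=cloud('side',D)
for uv in((255,296),(258,290),(251,287),(256,280),(250,270)): print(uv,W[uv[1],uv[0]].round(3))
p,Dt=viewer.get_image('top'); Wt=cloud('top',Dt)
# plate points now
for n,w,im in(('side',W,None),('top',Wt,None)):
    m=(abs(w[...,0]-.49)<.02)&(abs(w[...,1]-.23)<.07)&(w[...,2]>.03)&(w[...,2]<.09); P=w[m]; print(n,len(P),np.percentile(P,[2,50,98],axis=0).round(3))
cv2.imwrite('pics/t2.png',cv2.resize(p[120:250,100:260],None,fx=4.5,fy=4.5))
```

```text
side [255.66077871 306.64474564] crop [389.15194679 316.61186409] top [167.85474157 221.2273894 ]
side [255.61961325 309.23232085] crop [389.04903312 323.08080213] top [168.44615207 221.49830905]
side [255.92870506 289.80345631] crop [389.82176264 274.50864076] top [163.96158051 219.44396851]
(255, 296) [0.518 0.239 0.104]
(258, 290) [0.51  0.25  0.136]
(251, 287) [0.516 0.281 0.179]
(256, 280) [0.516 0.242 0.153]
(250, 270) [0.522 0.263 0.2  ]
side 514 [[0.483 0.196 0.032]
 [0.492 0.24  0.058]
 [0.509 0.272 0.077]]
top 181 [[0.483 0.19  0.033]
 [0.495 0.211 0.043]
 [0.509 0.238 0.08 ]]
```

View pics/t2.png

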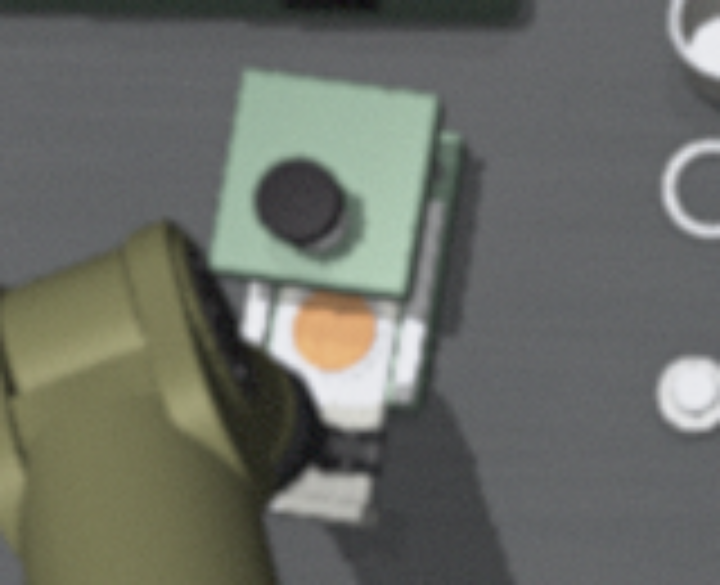

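The shut fingers passed over the plate: their tips look to be at about z = 0.09, although the TCP reads 0.055. I'll back up and measure the true tip height.

Emit:
arm_command --pt "0 0 -25 0 1" --pt "10 0 -40 0 1" --pt "40 0 -40 0 1" --pt "70 0 -40 0 1" --pt "70 0 -40 0 1" --pt "70 0 -40 0 1" --pt "70 0 -40 0 1"

```text
clock: 4.13
eef_pos: [0.4504, 0.234, 0.0955]
eef_rot: [0.001, 0.06, 0.998, 0.0]
ft_force: [0.2, -0.5, -0.7]
width: 0.0
grip_force: 0.0
```

```bash
cat > tip.py <<'E'
from h import *
e=ctrl.read_state()['eef_pos']; p,D=viewer.get_image('side'); W=cloud('side',D)
m=(np.hypot(W[...,0]-e[0],W[...,1]-e[1])<.05)&(W[...,2]>.025)&(W[...,2]<.3)&(W[...,0]<.482)
P=W[m]; print('e',e,'n',len(P))
for z in np.arange(.03,.2,.01):
    q=P[(P[:,2]>=z)&(P[:,2]<z+.01)]
    if len(q): print(round(z,3),len(q),q[:,:2].min(0).round(3),q[:,:2].max(0).round(3))
cv2.imwrite('pics/s3.png',cv2.resize(p[200:360,200:400],None,fx=3.5,fy=3.5))
E
python3 tip.py; python3 st.py
```

```text
e [0.45037368 0.23398749 0.09548499] n 1663
0.12 5 [0.44 0.24] [0.462 0.242]
0.13 39 [0.439 0.23 ] [0.462 0.25 ]
0.14 38 [0.439 0.232] [0.461 0.25 ]
0.15 13 [0.439 0.234] [0.458 0.25 ]
0.16 3 [0.438 0.23 ] [0.44  0.247]
0.17 33 [0.439 0.239] [0.452 0.271]
0.18 22 [0.437 0.247] [0.465 0.277]
0.19 62 [0.432 0.222] [0.469 0.283]
t 4.1833 eef [0.4507 0.2338 0.0954] press xy [-0.1904 -0.0012] F [ 0.1 -0.3 -0.7] w 0.0017795871810898129
tool axes x,y in press: [-1.     0.002  0.002  1.   ] z [ 0.001  0.    -1.   ]
```

View pics/s3.png

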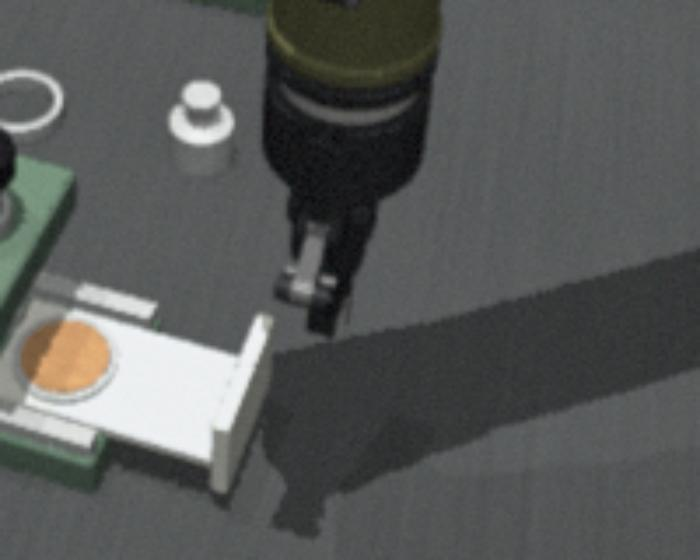

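The tips are at z≈0.127, so they sit about 32 mm above the reported TCP, while x and y agree. I'll go lower by that amount.

Emit:
arm_command --pt "0 0 30 0 1" --pt "0 0 60 0 1" --pt "0 0 75 0 1" --pt "0 0 80 0 1" --pt "0 0 80 0 1" --pt "0 0 80 0 1"

```text
clock: 4.68
eef_pos: [0.4509, 0.234, 0.0157]
eef_rot: [0.0, 0.06, 0.998, 0.0]
ft_force: [-0.3, 0.4, -0.1]
width: -0.0
grip_force: 0.0
```

```bash
python3 tip.py; python3 st.py
```

```text
e [0.45088984 0.23399964 0.01567286] n 2753
0.05 32 [0.44  0.233] [0.462 0.249]
0.06 22 [0.439 0.23 ] [0.459 0.25 ]
0.07 5 [0.439 0.231] [0.442 0.243]
0.08 2 [0.44  0.248] [0.442 0.249]
0.09 27 [0.439 0.241] [0.452 0.266]
0.1 23 [0.439 0.249] [0.453 0.277]
0.11 45 [0.432 0.224] [0.469 0.278]
0.12 24 [0.433 0.227] [0.469 0.28 ]
0.13 51 [0.435 0.25 ] [0.471 0.281]
0.14 71 [0.433 0.248] [0.471 0.283]
0.15 103 [0.433 0.247] [0.472 0.281]
0.16 55 [0.443 0.265] [0.465 0.275]
0.17 84 [0.413 0.234] [0.48  0.273]
0.18 162 [0.413 0.238] [0.481 0.274]
0.19 163 [0.413 0.239] [0.481 0.274]
t 4.7333 eef [0.4512 0.2344 0.0163] press xy [-0.19   -0.0006] F [0.2 0.9 0.2] w -0.0034223716987583593
tool axes x,y in press: [-1.     0.002  0.002  1.   ] z [ 0.002  0.001 -1.   ]
```

Emit:
arm_command --pt "-12 0 0 0 1" --pt "-24 0 0 0 1" --pt "-30 0 0 0 1" --pt "-35 0 0 0 1" --pt "-40 0 0 0 1" --pt "-45 0 0 0 1" --pt "-50 0 0 0 1" --pt "-55 0 0 0 1" --pt "-60 0 0 0 1" --pt "-62 0 0 0 1" --pt "-64 0 0 0 1"

```text
clock: 5.65
eef_pos: [0.5135, 0.2263, 0.0151]
eef_rot: [-0.0, 0.06, 0.998, 0.0]
ft_force: [-1.9, 1.3, 0.8]
width: 0.0
grip_force: 1.1
```

```bash
python3 st.py
```

```text
t 5.65 eef [0.5135 0.2263 0.0151] press xy [-0.1272 -0.0012] F [-1.9  1.3  0.8] w 0.0004755043224041213
tool axes x,y in press: [-1.     0.001  0.001  1.   ] z [-0.  0. -1.]
```

Contact at about 2 N. I'll push on in small steps.

Emit:
arm_command --pt "-2 0 0 0 1" --pt "-3 0 0 0 1" --pt "-4 0 0 0 1" --pt "-5 0 0 0 1" --pt "-5 0 0 0 1"

```text
clock: 6.07
eef_pos: [0.5184, 0.2258, 0.0151]
eef_rot: [0.0, 0.06, 0.998, 0.0]
ft_force: [-1.7, 1.1, 0.4]
width: -0.004
grip_force: 0.7
```

Emit:
arm_command --pt "-1 0 0 0 1" --pt "-2 0 0 0 1" --pt "-2 0 0 0 1"

```text
clock: 6.32
eef_pos: [0.5204, 0.2255, 0.0151]
eef_rot: [0.0, 0.06, 0.998, 0.0]
ft_force: [-1.9, 0.2, 0.3]
width: 0.001
grip_force: 0.7
```

```bash
python3 st.py
```

```text
t 6.3167 eef [0.5204 0.2255 0.0151] press xy [-0.1203 -0.0012] F [-1.9  0.2  0.3] w 0.0010509612177284284
tool axes x,y in press: [-1.     0.001  0.001  1.   ] z [ 0.  0. -1.]
```

Not at the stop yet; a little further, watching the force.

Emit:
arm_command --pt "-1 0 0 0 1" --pt "-2 0 0 0 1" --pt "-2 0 0 0 1"

```text
clock: 6.57
eef_pos: [0.5215, 0.2254, 0.0151]
eef_rot: [-0.001, 0.06, 0.998, -0.0]
ft_force: [-5.2, 1.0, 2.0]
width: 0.001
grip_force: 2.3
```

Emit:
arm_command --pt "-1 0 0 0 1" --pt "-2 0 0 0 1" --pt "-2 0 0 0 1"

```text
clock: 6.82
eef_pos: [0.5214, 0.2253, 0.0151]
eef_rot: [-0.003, 0.059, 0.998, -0.0]
ft_force: [-9.5, 1.0, 7.2]
width: 0.001
grip_force: 5.0
```

The tray is at its stop (about 10 N). I'll retreat, rise and look.

Emit:
arm_command --pt "15 0 0 0 1" --pt "35 0 0 0 1" --pt "45 0 -30 0 1" --pt "45 0 -70 0 1" --pt "45 0 -110 0 1" --pt "45 0 -150 0 1" --pt "45 0 -190 0 1" --pt "45 0 -215 0 1" --pt "45 0 -215 0 1" --pt "45 0 -215 0 1"

```text
clock: 7.65
eef_pos: [0.4816, 0.2302, 0.2323]
eef_rot: [0.003, 0.06, 0.998, 0.001]
ft_force: [0.7, 0.3, -0.0]
width: 0.002
grip_force: 0.0
```

```bash
python3 - <<'E'
from h import *
for n in('side','top'):
    p,D=viewer.get_image(n); W=cloud(n,D); hsv=cv2.cvtColor(p,cv2.COLOR_BGR2HSV)
    near=(abs(W[...,0]-.64)<.05)&(abs(W[...,1]-.212)<.05)
    m=near&(abs(W[...,2]-.19)<.004); P=W[m]; print(n,len(P),'knob top circle',cv2.minEnclosingCircle(P[:,:2].astype(np.float32)) if len(P) else '',np.median(P,0))
    m=(abs(W[...,2]-.075)<.006)&(hsv[...,2]>130)&(abs(W[...,0]-.53)<.06)&(abs(W[...,1]-.225)<.06); P=W[m]
    if len(P): print('plate',len(P),cv2.minAreaRect(P[:,:2].astype(np.float32)))
E
python3 st.py
```

```text
side 386 knob top circle ((0.6416087746620178, 0.21514034271240234), 0.023497803136706352) [0.6407314  0.21734714 0.190227  ]
plate 179 ((0.537738025188446, 0.22823280096054077), (0.07917216420173645, 0.010267805308103561), 82.71195220947266)
top 280 knob top circle ((0.6412554979324341, 0.21156340837478638), 0.02306089550256729) [0.64150798 0.21132565 0.190292  ]
plate 127 ((0.5378896594047546, 0.22375789284706116), (0.07995224744081497, 0.010234021581709385), 83.32935333251953)
t 7.75 eef [0.4796 0.2296 0.2292] press xy [-0.1613 -0.0019] F [ 0.2 -0.1 -0.2] w -0.0023816200380546385
tool axes x,y in press: [-1.     0.002  0.002  1.   ] z [-0.    -0.001 -1.   ]
```

The tray is home: the front face is about 109 mm from the knob's axis. Next, over the knob.

Emit:
arm_command --pt "-40 3 0 0 1" --pt "-80 3 0 0 1" --pt "-120 3 0 0 1" --pt "-150 3 0 0 1" --pt "-163 3 0 0 1" --pt "-163 3 20 0 1" --pt "-163 3 40 0 1" --pt "-163 3 55 0 1" --pt "-163 3 55 0 1" --pt "-163 3 55 0 1"

```text
clock: 8.58
eef_pos: [0.6405, 0.2132, 0.1725]
eef_rot: [-0.002, 0.06, 0.998, -0.001]
ft_force: [0.1, -0.8, 0.9]
width: -0.002
grip_force: 0.0
```

```bash
python3 - <<'E'
from h import *
p,D=viewer.get_image('side'); cv2.imwrite('pics/s4.png',cv2.resize(p[160:330,120:290],None,fx=3,fy=3))
E
python3 st.py
```

```text
t 8.6333 eef [0.6415 0.2136 0.1743] press xy [0.0013 0.0013] F [ 0.5 -0.1  0.3] w -0.0016693320172212814
tool axes x,y in press: [-1.     0.001  0.001  1.   ] z [-0.001 -0.001 -1.   ]
```

View pics/s4.png

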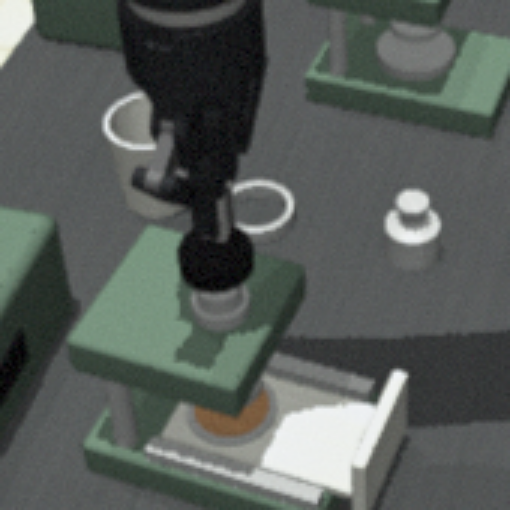

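The fingertips are centred over the knob, around crop (218,240). I'll press down gradually.

Emit:
arm_command --pt "0 0 5 0 1" --pt "0 0 10 0 1" --pt "0 0 14 0 1" --pt "0 0 18 0 1" --pt "0 0 18 0 1"

```text
clock: 9.05
eef_pos: [0.6419, 0.214, 0.1569]
eef_rot: [0.0, 0.06, 0.998, 0.0]
ft_force: [0.5, -0.3, 2.9]
width: 0.001
grip_force: 1.3
```

Emit:
arm_command --pt "0 0 3 0 1" --pt "0 0 6 0 1" --pt "0 0 6 0 1"

```text
clock: 9.3
eef_pos: [0.6419, 0.214, 0.1512]
eef_rot: [0.0, 0.06, 0.998, 0.0]
ft_force: [0.1, 0.1, 3.5]
width: 0.004
grip_force: 1.9
```

Emit:
arm_command --pt "0 0 3 0 1" --pt "0 0 6 0 1" --pt "0 0 9 0 1" --pt "0 0 12 0 1" --pt "0 0 12 0 1"

```text
clock: 9.72
eef_pos: [0.6421, 0.2141, 0.1404]
eef_rot: [0.001, 0.06, 0.998, 0.0]
ft_force: [-3.6, -0.7, 11.3]
width: -0.001
grip_force: 5.5
```

Emit:
arm_command --pt "0 0 1 0 1" --pt "0 0 2 0 1" --pt "0 0 3 0 1" --pt "0 0 3 0 1"

```text
clock: 10.05
eef_pos: [0.6422, 0.2141, 0.1383]
eef_rot: [0.001, 0.06, 0.998, 0.001]
ft_force: [-3.9, -0.6, 12.6]
width: -0.001
grip_force: 6.3
```

Emit:
arm_command --pt "0 0 1 0 1" --pt "0 0 2 0 1" --pt "0 0 3 0 1" --pt "0 0 3 0 1"

```text
clock: 10.38
eef_pos: [0.6424, 0.2143, 0.1377]
eef_rot: [0.001, 0.06, 0.998, 0.001]
ft_force: [-6.4, -2.2, 20.1]
width: -0.002
grip_force: 10.3
```

Emit:
arm_command --pt "0 0 1 0 1" --pt "0 0 1 0 1" --pt "0 0 1 0 1" --pt "0 0 1 0 1" --pt "0 0 1 0 1" --pt "0 0 1 0 1" --pt "0 0 1 0 1" --pt "0 0 1 0 1" --pt "0 0 1 0 1" --pt "0 0 1 0 1" --pt "0 0 1 0 1" --pt "0 0 1 0 1"

```text
clock: 11.38
eef_pos: [0.6426, 0.2143, 0.1377]
eef_rot: [0.002, 0.06, 0.998, 0.001]
ft_force: [-8.7, -2.4, 24.3]
width: -0.001
grip_force: 11.9
```

The knob hit the hard stop (24 N) and was held for 1 s. Now release straight up.

Emit:
arm_command --pt "0 0 -5 0 1" --pt "0 0 -12 0 1" --pt "0 0 -20 0 1" --pt "0 0 -28 0 1" --pt "0 0 -60 0 1" --pt "0 0 -90 0 1" --pt "60 0 -110 0 1" --pt "110 0 -110 0 1" --pt "150 0 -110 0 1" --pt "150 0 -110 0 1" --pt "150 0 -110 0 1" --pt "150 0 -110 0 1"

```text
clock: 12.38
eef_pos: [0.4916, 0.2324, 0.2421]
eef_rot: [0.0, 0.058, 0.998, 0.0]
ft_force: [1.4, 0.4, 0.3]
width: 0.0
grip_force: 0.0
```

```bash
python3 - <<'E'
from h import *
p,D=viewer.get_image('side'); W=cloud('side',D); hsv=cv2.cvtColor(p,cv2.COLOR_BGR2HSV)
m=(np.hypot(W[...,0]-.641,W[...,1]-.213)<.018)&(W[...,2]>.16)&(W[...,2]<.21); print('knob z',np.median(W[m][:,2]),m.sum())
m=(abs(W[...,2]-.075)<.006)&(hsv[...,2]>130)&(abs(W[...,0]-.53)<.06)&(abs(W[...,1]-.225)<.06); print('plate',cv2.minAreaRect(W[m][:,:2].astype(np.float32)))
E
python3 st.py
```

```text
knob z 0.190360362090505 224
plate ((0.5375511050224304, 0.22715623676776886), (0.0791628509759903, 0.010279649868607521), 82.94133758544922)
t 12.4333 eef [0.4929 0.2317 0.2419] press xy [-0.1484  0.0017] F [ 0.2  0.2 -0. ] w -0.002915537172043086
tool axes x,y in press: [-1.     0.001  0.001  1.   ] z [ 0. -0. -1.]
```

```bash
python3 -c "
from workcell import hand_in
print(hand_in())"
```

```text
the job is handed in; nothing more can be done
None
```

I handed the job in at about 12.4 s. The tray was pushed home first, then the knob was pressed to its hard second stop, held for about 1 s and released; it measured back at 190 mm, with the tray still home and the other press's knob not touched. My first push passed over the plate because the real fingertips sit about 32 mm above the reported TCP, so I backed off, measured the offset and pushed again lower.

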